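# Size an unmarked injection plunger in the ring gauge and put it in its barrel

### The arm

A 6-joint arm with a two-finger parallel gripper is mounted at the origin on a cart in front of the work surface, level with it; the furniture and walls round the work are solid. World frame = base frame: x ahead of the robot, y to its left, z up, the work surface at z = 0. Lengths are in m, angles in rad, forces in N, time in s.
With the tool pointing down it reaches from about 0.35 to 0.85 m from the base axis. Payload 8.1 kg.
Tool frame: the origin (TCP) lies midway between the tips of the shut fingers; the grasp point (between the pads) lies 19 mm behind it (env.grip_point_offset is the distance from the TCP to the grasp point, in m); z points along the fingers, y is the line along which they close (so a half turn about z gives the same grasp; the last joint's range is limited). The gripper opens to 93 mm and grips with 3 to 60 N. Pads are 15 mm wide; open, the fingers measure 128 mm over their backs; the gripper's body (75 mm by 188 mm) begins 65 mm behind the grasp point.
Start: joints at [-1.32, 0.13, 1.488, -0, 1.523, -0.085], TCP at [0.198, -0.566, 0.219] pointing down, gripper open.
Joint ranges: [-2.96, 2.96], [-0.89, 2.26], [0.02, 2.5], [-1.34, 4.48], [0, 2.73], [-2.66, 2.66]. Speed limits (rad/s): [2.39, 2.39, 2.79, 3.14, 3.14, 3.14].

### API

Orientations are given as a unit quaternion [x, y, z, w].
In Python, from rig import env gives the robot as it stands.
- The arm moves only by the tool play_rows, never from a script. Its argument "commands" is a list of rows, each an object with "linear": the shift along the tool's x, y, z as a fraction of full scale, a list of three; "twist": the turn, a rotation vector about the tool's x, y, z as a fraction of full scale, a list of three. A call has 1 to 12 rows; each row is the pose to reach, as a shift and turn from the pose commanded when the call began, along the tool's axes at that moment, turning the shorter way round; what a row does not reach only later rows make up. Full scale, the value 1, is 30 cm for a shift and 360 degrees for a turn. A row lasts 1/10 s, in which the tool goes at most 50 mm and 8.59 degrees, less where a joint would pass 70% of its speed; a pose out of reach is approached as far as the arm can. A call with a number of a shift or a turn outside -1 to 1 is refused whole. A call with a gripper value outside its range is refused whole. "fingers" is the opening, from 0 (shut) to 1 (fully open), set as the call begins (left out, the last holds). The fingers move at their own pace and stop on an object; "force" is the grip in N (left out, the last holds). Time passes only in rows, so rows that repeat a pose let the fingers close. It gives the time, the measured TCP pose, the force, the opening and the grip force at its end, in the units of the state.
- env.state(): the state, without advancing time (a new reading comes with each control period).
- env.snapshot(name): name is "scene" or "side" or "wrist"; returns (picture, depth): 420x560x3 uint8, red, green, blue; 420x560 float32, m along the optical axis (not along the pixel's ray), 0 where there is no reading.
- env.get_calibration(name): a dict with "fov_y" (degrees; the focal length in pixels is half the picture's height over the tangent of half this angle, whatever the lens; pixels are square), "cx", "cy" (the principal point, pixels), "rvec" (rotation vector, rad) and "tvec" (3), from world to camera coordinates, as OpenCV has them. Camera axes: x right, y down, z forward; pixel columns grow to the right and rows downward; lengths in m; the calibration is good to about 2 mm. A picture is of the moment at which its call begins: read the wrist's pose just before it. get_calibration takes no time and is no camera call; for the wrist camera it gives the pose at the moment of the call.
- env.sign_off(): hands the job in; it is judged then, once.
The state is a dict: "clock": time; "joint_positions": joint angles; "qd": joint speeds; "joint_efforts": joint torques, N m; "tcp_pos": TCP position; "ee_rot": TCP orientation; "ft_force": force on the tool from outside, world axes, zero at the start; "wrist_torque": the same for the moment, N m; "opening": finger opening in m; "grip_force": force on a finger pad.
Only numpy, scipy, OpenCV 4.12 (cv2) and the standard library are available. Lean on these libraries where they do the work, as an engineer would, in place of code of your own. Each camera call takes 0.05 s, during which the arm holds its last target. There are 200 camera calls.

### The job

Take the unmarked plunger that hangs at the white-dot end of the wooden stand and let it down gently through the row of shrinking rings of the gauge until one truly stops it (not merely catches it off-centre), resting it there under light pressure for a moment. Then draw it out and put it fully home, collar flush on the rim, in the barrel whose top has the colour of the ring that stopped it. Do not force it in the gauge, do not try it in the other barrels (their bores scratch), and leave the other two plungers and everything else where they are.

Things in the scene. Friction and masses are not known exactly. Their poses are not given: they have to be found in the camera images.
- stand: dark wooden block, fixed, 56 x 184 x 72 mm (x, y, z; origin: centre of its underside, y along its length) with three equal bores of 28 mm in a row, 60 mm apart, in which the plungers hang by their collars. One end is marked with a white dot on top and a white square on the side
- stand_mark (a point): centre of the mouth of the bore at the end with the white dot, on the top face of the stand; the plunger in this bore is the one to do
- plunger_p: bare steel injection plunger, upright, about 0.2 kg; three look alike from outside. Origin: centre of its collar's underside; z up. Shank 66 mm long below, diameter 26, 22 or 18 mm (the letters do not tell which), 1 mm chamfer at its end; collar 40 mm diameter, 5 mm thick; above it a round grooved grip, 16 mm diameter, 5 to 41 mm above the origin
- plunger_q: bare steel injection plunger, upright, about 0.2 kg; three look alike from outside. Origin: centre of its collar's underside; z up. Shank 66 mm long below, diameter 26, 22 or 18 mm (the letters do not tell which), 1 mm chamfer at its end; collar 40 mm diameter, 5 mm thick; above it a round grooved grip, 16 mm diameter, 5 to 41 mm above the origin
- plunger_r: bare steel injection plunger, upright, about 0.2 kg; three look alike from outside. Origin: centre of its collar's underside; z up. Shank 66 mm long below, diameter 26, 22 or 18 mm (the letters do not tell which), 1 mm chamfer at its end; collar 40 mm diameter, 5 mm thick; above it a round grooved grip, 16 mm diameter, 5 to 41 mm above the origin
- foot_p (a point): centre of the lower end of the shank of the plunger of the same letter, 66 mm below its collar
- foot_q (a point): centre of the lower end of the shank of the plunger of the same letter, 66 mm below its collar
- foot_r (a point): centre of the lower end of the shank of the plunger of the same letter, 66 mm below its collar
- gauge: ring gauge, fixed: 90 x 110 mm dark foot, two columns at y = +-36 mm up to z = 80 mm, between them four level rings, one below the other on one upright axis, outer diameter 46 mm, 6 mm thick, sharp-edged, with a flag each at -x. Origin: on the ring axis at the bench top, z up. Over 30 N on it spoils it. A shank only some 0.5 mm off the axis can catch on a ring through which it would pass
- ring_blue (a point): centre of the upper face of the blue ring (second from the top), bore 23 mm, z = 59 mm: it stops the 26 mm plunger
- ring_yellow (a point): centre of the upper face of the yellow ring (third), bore 19 mm, z = 43 mm: it stops the 22 mm plunger
- ring_green (a point): centre of the upper face of the green ring (lowest), bore 14 mm, z = 27 mm: it stops the 18 mm plunger
- gauge_top (a point): centre of the upper face of the plain steel top ring, bore 27 mm, z = 75 mm: all three plungers pass it
- barrel_blue: steel injection barrel, fixed, upright tube 48 mm in outer diameter, 70 mm high, open at the top, its top 18 mm blue. Origin: centre of its underside. It takes the plunger that the blue ring stops, with 1 mm of play all round. The three barrels stand in a row, 58 mm apart, in any order, on an aluminium tray
- barrel_yellow: steel injection barrel, fixed, upright tube 48 mm in outer diameter, 70 mm high, open at the top, its top 18 mm yellow. Origin: centre of its underside. It takes the plunger that the yellow ring stops, with 1 mm of play all round. The three barrels stand in a row, 58 mm apart, in any order, on an aluminium tray
- barrel_green: steel injection barrel, fixed, upright tube 48 mm in outer diameter, 70 mm high, open at the top, its top 18 mm green. Origin: centre of its underside. It takes the plunger that the green ring stops, with 1 mm of play all round. The three barrels stand in a row, 58 mm apart, in any order, on an aluminium tray
- mouth_blue (a point): centre of the open upper end of the blue-topped barrel; the plunger's collar rests on this rim when it is home
- mouth_yellow (a point): centre of the open upper end of the yellow-topped barrel; the plunger's collar rests on this rim when it is home
- mouth_green (a point): centre of the open upper end of the green-topped barrel; the plunger's collar rests on this rim when it is home
- denture: pink and white denture on its grey base, 54 x 62 x 30 mm, loose, on the mat near the robot; leave it where it is. Origin: centre of its underside
- amber_bottle_a: small amber glass bottle with a white cap, 40 mm diameter, 95 mm high, loose, at the back left; leave it where it is. Origin: centre of its underside
Not all that is in view belongs to the job. Leave any red look-alike of the plunger_q alone.

How it is judged:
On the way:
1. the plunger has passed the rings that are wide enough and rests, upright and under light pressure (over 1.5 N), on the first ring too small for it (((z of foot_p in the frame of gauge between 0.0565 and 0.0615 m and horizontal distance between foot_p and gauge below 0.003 m and angle between plunger_p's own z axis and vertical below 0.1 rad and contact force between plunger_p and gauge above 1.5 N) or (z of foot_q in the frame of gauge between 0.0405 and 0.0455 m and horizontal distance between foot_q and gauge below 0.003 m and angle between plunger_q's own z axis and vertical below 0.1 rad and contact force between plunger_q and gauge above 1.5 N) or (z of foot_r in the frame of gauge between 0.0245 and 0.0295 m and horizontal distance between foot_r and gauge below 0.003 m and angle between plunger_r's own z axis and vertical below 0.1 rad and contact force between plunger_r and gauge above 1.5 N))), for 0.2 s.
At the end, for the whole second after the job is handed in: The plunger from the white-dot bore hangs at rest and upright (within 0.06 rad) in the barrel of its ring's colour, within 4 mm of the centre and its collar within 2.5 mm of the rim; the other two plungers are within 15 mm of where they hung, and the white-dot bore is empty (((horizontal distance between plunger_p and mouth_blue below 0.004 m and z of plunger_p in the frame of mouth_blue between -0.004 and 0.0025 m and angle between plunger_p's own z axis and vertical below 0.06 rad and linear speed of plunger_p below 0.02 m/s and distance of each of plunger_q, plunger_r from where it was at the start of the episode below 0.015 m and angle between each of plunger_q, plunger_r's own z axis and vertical below 0.15 rad and horizontal distance between each of plunger_q, plunger_r and stand_mark above 0.03 m) or (horizontal distance between plunger_q and mouth_yellow below 0.004 m and z of plunger_q in the frame of mouth_yellow between -0.004 and 0.0025 m and angle between plunger_q's own z axis and vertical below 0.06 rad and linear speed of plunger_q below 0.02 m/s and distance of each of plunger_p, plunger_r from where it was at the start of the episode below 0.015 m and angle between each of plunger_p, plunger_r's own z axis and vertical below 0.15 rad and horizontal distance between each of plunger_p, plunger_r and stand_mark above 0.03 m) or (horizontal distance between plunger_r and mouth_green below 0.004 m and z of plunger_r in the frame of mouth_green between -0.004 and 0.0025 m and angle between plunger_r's own z axis and vertical below 0.06 rad and linear speed of plunger_r below 0.02 m/s and distance of each of plunger_p, plunger_q from where it was at the start of the episode below 0.015 m and angle between each of plunger_p, plunger_q's own z axis and vertical below 0.15 rad and horizontal distance between each of plunger_p, plunger_q and stand_mark above 0.03 m))); the robot touches nothing.
It fails at once if a plunger is pressed on the ring gauge with more than 30 N (contact force between any of plunger_p, plunger_q, plunger_r and gauge above 30 N).
It fails at once if a plunger is pressed with more than 2 N on a barrel that is not its own (tried in the wrong barrel) (contact force between any of plunger_p, plunger_r and barrel_yellow above 2 N or contact force between any of plunger_p, plunger_q and barrel_green above 2 N or contact force between any of plunger_q, plunger_r and barrel_blue above 2 N).
It fails at once if a plunger is pressed on its own barrel with more than 30 N (contact force between plunger_p and barrel_blue above 30 N or contact force between plunger_q and barrel_yellow above 30 N or contact force between plunger_r and barrel_green above 30 N).
It fails at once if a plunger is tipped over (angle between any of plunger_p, plunger_q, plunger_r's own z axis and vertical above 0.6 rad).
It fails at once if the denture or the loose amber bottle is moved by more than 2 cm (distance of any of denture, amber_bottle_a from where it was at the start of the episode above 0.02 m).
It also fails if it takes over 64 s, if anything falls off the work surface, if the arm or the gripper's body presses on something with over 40 N, if the wrist force passes 120 N, or if a joint passes its speed limit or range.

## Working session

There is one attempt and no reset: what is moved stays moved. The work goes in short steps, Python scripts to look and compute and a tool call to move; the robot and the scene stay as the last step left them, time stands still between calls to the robot, and variables do not carry over. Pictures are saved under pics/ and viewed, at most 12 in all, crops included, and the job is handed in when it is done.

Besides the shell and the picture viewer there is one more tool, called after "Request:" by a JSON object that holds its "name" and its "arguments", one argument or row to a line. play_rows: Moves the arm, as the interface text tells. Its arguments: {"type":"object","properties":{"commands":{"type":"array"},"fingers":{"type":"number"},"force":{"type":"number"}},"required":["commands"]}

```bash
mkdir -p pics; ls; cat > h.py <<'E'
import numpy as np,cv2
from rig import env
from scipy.spatial.transform import Rotation as R
def snap(n,fn=None):
    c=env.get_calibration(n);im,d=env.snapshot(n)
    if fn: cv2.imwrite('pics/'+fn+'.png',im[:,:,::-1]); np.savez('pics/'+fn+'.npz',im=im,d=d,**{k:np.array(v) for k,v in c.items()})
    return im,d,c
def load(fn):
    z=np.load('pics/'+fn+'.npz');return z['im'],z['d'],{k:z[k] for k in('fov_y','cx','cy','rvec','tvec')}
def ray(c,u,v):
    f=210/np.tan(np.radians(c['fov_y'])/2)
    M=R.from_rotvec(np.ravel(c['rvec'])).as_matrix();t=np.ravel(c['tvec'])
    p=np.array([(np.asarray(u,float)-c['cx'])/f,(np.asarray(v,float)-c['cy'])/f,np.ones_like(np.asarray(u,float))])
    return -M.T@t,M.T@p.reshape(3,-1)
def atz(c,u,v,z):
    o,r=ray(c,u,v); return (o[:,None]+r*((z-o[2])/r[2])).T
def cloud(c,d):
    v,u=np.mgrid[:420,:560];o,r=ray(c,u.ravel(),v.ravel())
    return (o[:,None]+r*d.ravel()).T.reshape(420,560,3)
def proj(c,P):
    f=210/np.tan(np.radians(c['fov_y'])/2)
    q=R.from_rotvec(np.ravel(c['rvec'])).apply(P)+np.ravel(c['tvec'])
    return q[...,:2]/q[...,2:]*f+[c['cx'],c['cy']]
E
python3 - <<'E'
from h import *
ims=[snap(n,n+'0') for n in('scene','side','wrist')]
for n,(i,d,c) in zip('ssw',ims): print(c, (d>0).mean())
s=env.state();print(s['tcp_pos'],s['ee_rot'],s['clock'],env.grip_point_offset)
E
```

```text
pics
{'fov_y': 57.90568891256038, 'cx': 282.0290350907165, 'cy': 205.9143797951056, 'rvec': array([ 2.05077977, -0.54784068,  0.29638085]), 'tvec': array([-0.4523206 ,  0.18095729,  0.92935074])} 0.9892729591836734
{'fov_y': 57.98103645619845, 'cx': 280.3379156470541, 'cy': 209.04813731275166, 'rvec': array([ 2.12992377, -0.22019576,  0.09959665]), 'tvec': array([-0.48389893,  0.10507736,  0.96227238])} 0.9838052721088435
{'fov_y': 67.13199673030725, 'cx': 278.87639705673826, 'cy': 209.65106170727515, 'rvec': array([-2.36925295,  1.68076458,  0.23782365]), 'tvec': array([-0.5996067 , -0.03252317,  0.39026628])} 0.9960459183673469
[ 0.19761917 -0.56605823  0.21780436] [ 9.85937785e-01  1.67111242e-01 -5.92222642e-05 -7.16397811e-04] 0.15 0.0188
```

View pics/scene0.png

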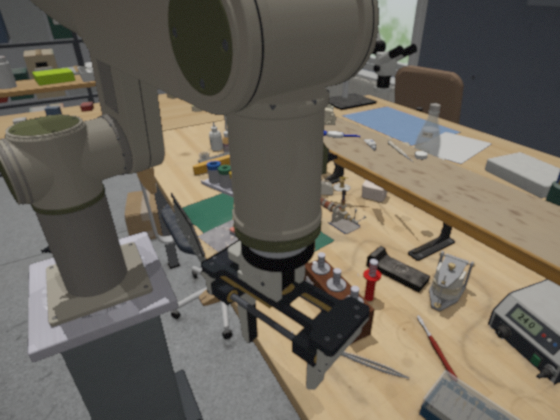

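View pics/side0.png

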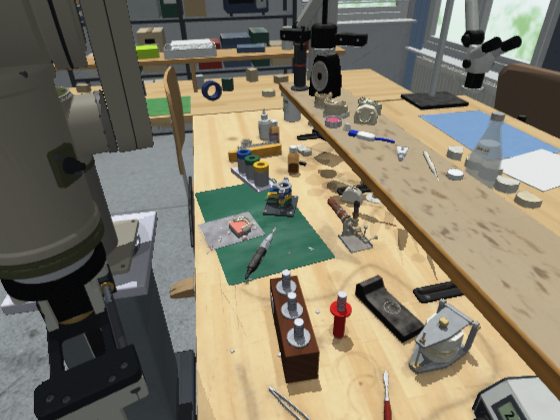

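```bash
python3 - <<'E'
from h import *
im,d,c=load('side0')
a=cv2.resize(im[262:382,250:360],None,fx=5,fy=5,interpolation=cv2.INTER_CUBIC)
b=cv2.resize(im[140:220,225:310],None,fx=6,fy=6,interpolation=cv2.INTER_CUBIC)[:,:]
b=cv2.resize(im[145:220,228:304],None,fx=3.2,fy=3.2,interpolation=cv2.INTER_CUBIC)
o=np.zeros((600,800,3),np.uint8);o[:,:550]=a;o[:240,555:798]=b[:240,:243]
cv2.imwrite('pics/crop1.png',o[:,:,::-1])
P=cloud(c,d)
for u,v in[(286,273),(292,294),(298,324),(281,290),(296,345),(300,355),(243,153),(253,158),(261,165),(280,182),(285,210),(240,226),(240,180)]: print(u,v,P[v,u].round(3))
E
```

```text
286 273 [ 0.444 -0.311  0.113]
292 294 [ 0.443 -0.366  0.114]
298 324 [ 0.438 -0.433  0.113]
281 290 [ 0.433 -0.317  0.078]
296 345 [ 0.432 -0.445  0.078]
300 355 [ 0.434 -0.462  0.073]
243 153 [0.436 0.356 0.067]
253 158 [0.463 0.298 0.073]
261 165 [0.482 0.248 0.069]
280 182 [0.516 0.11  0.076]
285 210 [0.52  0.061 0.01 ]
240 226 [ 0.383 -0.008  0.023]
240 180 [0.414 0.291 0.   ]
```

View pics/crop1.png

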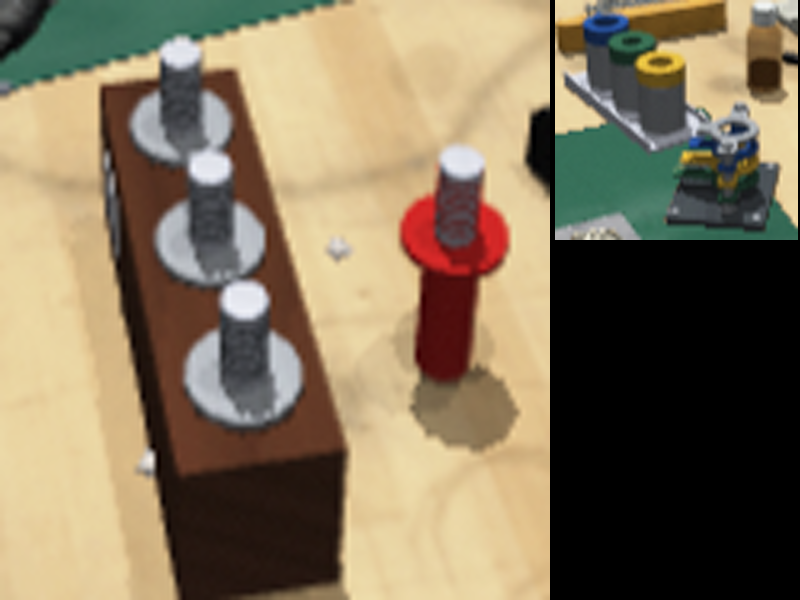

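```bash
python3 - <<'E'
from h import *
im,d,c=load('side0');P=cloud(c,d)
for u,v in[(341,298),(345,330),(293,160),(294,152),(279,145),(255,152),(400,250),(430,300),(330,150),(355,235),(345,190),(280,60),(320,60),(420,330)]: print(u,v,P[v,u].round(3))
m=P[...,2]>0.15; m&=(P[...,0]>0.3)&(P[...,0]<.75)&(abs(P[...,1])<.5)
print('high pts',m.sum(), P[m].min(0) if m.any() else 0,P[m].max(0) if m.any() else 0)
w,dw,cw=load('wrist0'); s=env.state()
M=R.from_rotvec(np.ravel(cw['rvec'])).as_matrix();o=-M.T@np.ravel(cw['tvec'])
T=R.from_quat(s['ee_rot']);print('cam in tool',T.inv().apply(o-s['tcp_pos']),'\n',(T.inv().as_matrix()@M.T).round(3))
E
```

```text
341 298 [ 0.527 -0.385  0.104]
345 330 [ 0.548 -0.373  0.   ]
293 160 [0.594 0.283 0.058]
294 152 [0.6   0.295 0.081]
279 145 [0.583 0.469 0.036]
255 152 [0.489 0.454 0.023]
400 250 [ 0.765 -0.166 -0.   ]
430 300 [ 0.744 -0.343  0.009]
330 150 [ 0.782  0.461 -0.001]
355 235 [ 0.658 -0.127  0.035]
345 190 [0.71  0.094 0.034]
280 60 [ 0.996  2.529 -0.075]
320 60 [0.721 0.437 0.337]
420 330 [ 0.682 -0.413  0.014]
high pts 12259 [ 0.60482561 -0.49999431  0.18363229] [0.74999615 0.49997547 0.51208375]
cam in tool [ 0.07684433  0.00019733 -0.16557582] 
 [[ 0.001 -0.961 -0.276]
 [ 1.     0.001  0.   ]
 [-0.    -0.276  0.961]]
```

```bash
python3 - <<'E'
from h import *
for n in('side0','scene0'):
    im,d,c=load(n);P=cloud(c,d)
    for y in np.arange(-.45,.5,.1):
        m=(P[...,2]>0.12)&(P[...,2]<.4)&(P[...,0]>.5)&(abs(P[...,1]-y)<.02)&(P[...,0]<1)
        if m.sum()>20:
            q=P[m];i=np.argsort(q[:,0])[:max(5,len(q)//50)];print(n,y.round(2),m.sum(),'edge x',np.percentile(q[:,0],1).round(3),'z there',q[i,2].min().round(3),q[i,2].max().round(3))
s=env.state()
T=R.from_quat(s['ee_rot'])
print(T.as_matrix().round(3))
E
```

```text
side0 -0.45 2267 edge x 0.674 z there 0.185 0.203
side0 -0.35 1698 edge x 0.67 z there 0.186 0.203
side0 -0.25 1206 edge x 0.666 z there 0.186 0.204
side0 -0.15 872 edge x 0.661 z there 0.187 0.205
side0 -0.05 763 edge x 0.658 z there 0.186 0.204
side0 0.05 537 edge x 0.653 z there 0.188 0.207
side0 0.15 815 edge x 0.649 z there 0.187 0.209
side0 0.25 271 edge x 0.644 z there 0.191 0.203
side0 0.35 264 edge x 0.64 z there 0.188 0.207
side0 0.45 910 edge x 0.637 z there 0.187 0.208
scene0 -0.45 1184 edge x 0.675 z there 0.187 0.208
scene0 -0.35 909 edge x 0.671 z there 0.187 0.202
scene0 -0.25 709 edge x 0.667 z there 0.189 0.205
scene0 -0.15 557 edge x 0.663 z there 0.188 0.212
scene0 -0.05 477 edge x 0.66 z there 0.186 0.211
scene0 0.05 263 edge x 0.691 z there 0.21 0.212
scene0 0.15 260 edge x 0.767 z there 0.209 0.246
[[ 0.944  0.33  -0.   ]
 [ 0.33  -0.944  0.001]
 [ 0.    -0.001 -1.   ]]
```

View pics/wrist0.png

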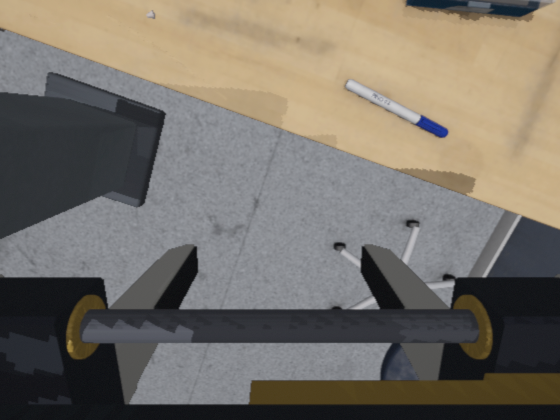

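Request:
{"name": "play_rows", "arguments": {
  "commands": [
    {"linear": [0.5, -0.17, -0.1], "twist": [0, 0, -0.1]},
    {"linear": [0.99, -0.346, -0.107], "twist": [0, 0, -0.1965]},
    {"linear": [0.99, -0.346, -0.107], "twist": [0, 0, -0.1965]},
    {"linear": [0.99, -0.346, -0.107], "twist": [0, 0, -0.1965]},
    {"linear": [0.99, -0.346, -0.107], "twist": [0, 0, -0.1965]},
    {"linear": [0.99, -0.346, -0.107], "twist": [0, 0, -0.1965]},
    {"linear": [0.99, -0.346, -0.107], "twist": [0, 0, -0.1965]},
    {"linear": [0.99, -0.346, -0.107], "twist": [0, 0, -0.1965]},
    {"linear": [0.99, -0.346, -0.107], "twist": [0, 0, -0.1965]},
    {"linear": [0.99, -0.346, -0.107], "twist": [0, 0, -0.1965]},
    {"linear": [0.99, -0.346, -0.107], "twist": [0, 0, -0.1965]}
  ],
  "fingers": 0.6
}}

```text
clock: 1.25
tcp_pos: [0.4438, -0.3705, 0.2505]
ee_rot: [0.708, 0.706, 0.0, -0.0]
ft_force: [-0.9, -1.1, 1.0]
opening: 0.0557
grip_force: 0.0
```

```bash
python3 - <<'E'
from h import *
s=env.state();print(s['tcp_pos'],R.from_quat(s['ee_rot']).as_matrix().round(4),s['clock'],s['ft_force'],s['joint_positions'])
snap('wrist','w1')
E
```

```text
[ 0.44381433 -0.37054303  0.25045671] [[ 1.9e-03  1.0e+00 -3.0e-04]
 [ 1.0e+00 -1.9e-03  4.0e-04]
 [ 4.0e-04 -3.0e-04 -1.0e+00]] 1.25 [-0.85171489 -1.07376434  0.95427964] [-7.84346769e-01  6.06016334e-02  1.50479111e+00  1.36976196e-05
  1.57669636e+00 -7.82409376e-01]
```

View pics/w1.png

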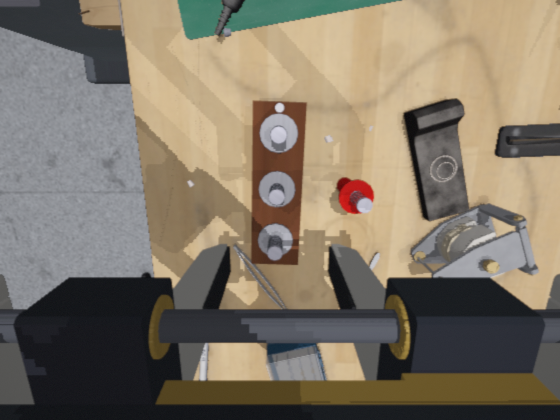

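```bash
python3 - <<'E'
from h import *
im,d,c=load('w1');P=cloud(c,d)
for (u,v) in[(279,133),(277,188),(275,240)]:
    s=np.s_[v-24:v+24,u-24:u+24]
    q=P[s].reshape(-1,3)
    t=q[(q[:,2]>.107)&(q[:,2]<.12)];k=im[s].reshape(-1,3).astype(int)
    lt=(k.min(1)>100)
    w=q[(abs(q[:,2]-.077)<.006)&lt]
    print('top',len(t),t.mean(0).round(4),(t.max(0)+t.min(0))[:2]/2,'collar',len(w),((np.percentile(w,99,0)+np.percentile(w,1,0))/2).round(4),np.ptp(w,0).round(3))
print('dot',atz(c,279,107,.072))
E
```

```text
top 236 [ 0.4431 -0.3079  0.1123] [ 0.44320535 -0.30832308] collar 957 [ 0.4433 -0.3061  0.0749] [0.04  0.044 0.011]
top 211 [ 0.441  -0.3674  0.1122] [ 0.44113639 -0.36803819] collar 730 [ 0.4413 -0.368   0.0752] [0.039 0.041 0.012]
top 194 [ 0.439  -0.4267  0.112 ] [ 0.4388744  -0.42761923] collar 582 [ 0.4395 -0.4267  0.0751] [0.048 0.05  0.01 ]
dot [[ 0.4442188  -0.28234834  0.072     ]]
```

Request:
{"name": "play_rows", "arguments": {
  "commands": [
    {"linear": [0.16, -0.002, 0.0]},
    {"linear": [0.208, -0.002, 0.0]},
    {"linear": [0.208, -0.002, 0.15]},
    {"linear": [0.208, -0.002, 0.3]},
    {"linear": [0.208, -0.002, 0.42]},
    {"linear": [0.208, -0.002, 0.51]},
    {"linear": [0.208, -0.002, 0.5617]},
    {"linear": [0.208, -0.002, 0.5617]}
  ]
}}

```text
invalid input
```

Request:
{"name": "play_rows", "arguments": {
  "commands": [
    {"linear": [0, 0, 0]},
    {"linear": [0, 0, 0]},
    {"linear": [0, 0, 0]},
    {"linear": [0, 0, 0]},
    {"linear": [0, 0, 0]},
    {"linear": [0, 0, 0]}
  ],
  "fingers": 0,
  "force": 25
}}

```text
invalid input
```

Request:
{"name": "play_rows", "arguments": {
  "commands": [
    {"linear": [0.16, -0.002, 0.0], "twist": [0, 0, 0]},
    {"linear": [0.208, -0.002, 0.0], "twist": [0, 0, 0]},
    {"linear": [0.208, -0.002, 0.15], "twist": [0, 0, 0]},
    {"linear": [0.208, -0.002, 0.3], "twist": [0, 0, 0]},
    {"linear": [0.208, -0.002, 0.42], "twist": [0, 0, 0]},
    {"linear": [0.208, -0.002, 0.51], "twist": [0, 0, 0]},
    {"linear": [0.208, -0.002, 0.5617], "twist": [0, 0, 0]},
    {"linear": [0.208, -0.002, 0.5617], "twist": [0, 0, 0]}
  ]
}}

```text
clock: 2.1
tcp_pos: [0.4419, -0.3073, 0.08]
ee_rot: [0.707, 0.707, -0.0, -0.002]
ft_force: [0.6, -0.4, -0.2]
opening: 0.0558
grip_force: 0.0
```

Request:
{"name": "play_rows", "arguments": {
  "commands": [
    {"linear": [0, 0, 0], "twist": [0, 0, 0]},
    {"linear": [0, 0, 0], "twist": [0, 0, 0]},
    {"linear": [0, 0, 0], "twist": [0, 0, 0]},
    {"linear": [0, 0, 0], "twist": [0, 0, 0]},
    {"linear": [0, 0, 0], "twist": [0, 0, 0]},
    {"linear": [0, 0, 0], "twist": [0, 0, 0]}
  ],
  "fingers": 0,
  "force": 25
}}

```text
clock: 2.7
tcp_pos: [0.4435, -0.3084, 0.0827]
ee_rot: [0.707, 0.707, -0.0, 0.0]
ft_force: [-0.5, 0.3, 1.8]
opening: 0.0156
grip_force: 25.0
```

Request:
{"name": "play_rows", "arguments": {
  "commands": [
    {"linear": [0, 0, -0.03], "twist": [0, 0, 0]},
    {"linear": [0, 0, -0.09], "twist": [0, 0, 0]},
    {"linear": [0, 0, -0.18], "twist": [0, 0, 0]},
    {"linear": [0, 0, -0.27], "twist": [0, 0, 0]},
    {"linear": [0, 0, -0.333], "twist": [0, 0, 0]},
    {"linear": [0.1, 0.03, -0.333], "twist": [0, 0, 0]},
    {"linear": [0.22, 0.06, -0.333], "twist": [0, 0, 0]},
    {"linear": [0.35, 0.1, -0.333], "twist": [0, 0, 0]},
    {"linear": [0.48, 0.14, -0.333], "twist": [0, 0, 0]},
    {"linear": [0.61, 0.18, -0.333], "twist": [0, 0, 0]},
    {"linear": [0.74, 0.22, -0.333], "twist": [0, 0, 0]}
  ]
}}

```text
clock: 3.8
tcp_pos: [0.5095, -0.0846, 0.1826]
ee_rot: [0.707, 0.707, 0.0, 0.0]
ft_force: [0.5, -0.2, -2.4]
opening: 0.0152
grip_force: 25.0
```

Request:
{"name": "play_rows", "arguments": {
  "commands": [
    {"linear": [0.13, 0.02, 0], "twist": [0, 0, 0]},
    {"linear": [0.26, 0.025, 0], "twist": [0, 0, 0]},
    {"linear": [0.36, 0.025, 0], "twist": [0, 0, 0]},
    {"linear": [0.39, 0.025, 0], "twist": [0, 0, 0]},
    {"linear": [0.39, 0.025, 0], "twist": [0, 0, 0]},
    {"linear": [0.39, 0.025, 0], "twist": [0, 0, 0]},
    {"linear": [0.39, 0.025, 0], "twist": [0, 0, 0]}
  ]
}}

```text
clock: 4.5
tcp_pos: [0.517, 0.0294, 0.1822]
ee_rot: [0.708, 0.706, -0.0, 0.0]
ft_force: [0.4, -0.9, -2.0]
opening: 0.0154
grip_force: 25.0
```

```bash
python3 - <<'E'
from h import *
s=env.state();print(s['tcp_pos'],R.from_quat(s['ee_rot']).as_matrix().round(4),s['clock'],s['ft_force'],s['opening'])
im,d,c=snap('wrist','w2')
E
```

```text
[0.51703243 0.02944226 0.18217828] [[ 1.8e-03  1.0e+00 -0.0e+00]
 [ 1.0e+00 -1.8e-03 -4.0e-04]
 [-4.0e-04 -0.0e+00 -1.0e+00]] 4.5 [ 0.44248348 -0.90043845 -1.95478087] 0.01540856907415993
```

View pics/w2.png

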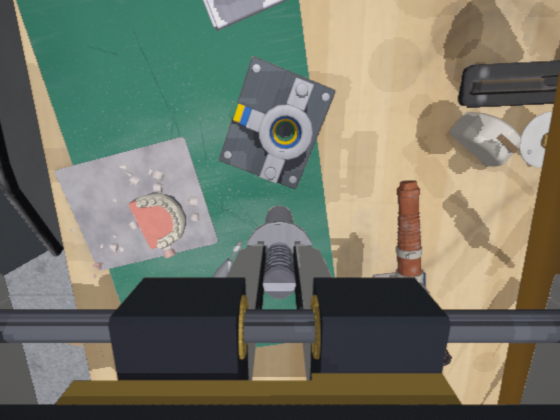

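```bash
python3 - <<'E'
from h import *
im,d,c=load('w2')
a=cv2.resize(im[100:165,250:320],None,fx=8,fy=8,interpolation=cv2.INTER_CUBIC)
b=cv2.resize(im[200:248,250:310],None,fx=4,fy=4,interpolation=cv2.INTER_CUBIC)
o=np.zeros((600,800,3),np.uint8);o[:520,:560]=a;o[:192,560:800]=b
cv2.imwrite('pics/crop2.png',o[:,:,::-1])
P=cloud(c,d)
for v in range(206,222,2): print(v,[ (u,P[v,u].round(3).tolist()) for u in (270,280,290)])
E
```

```text
206 [(270, [0.507, 0.011, 0.003]), (280, [0.518, 0.04, 0.11]), (290, [0.53, 0.011, 0.002])]
208 [(270, [0.51, 0.038, 0.106]), (280, [0.518, 0.04, 0.115]), (290, [0.53, 0.009, 0.003])]
210 [(270, [0.511, 0.038, 0.114]), (280, [0.518, 0.04, 0.12]), (290, [0.53, 0.006, 0.003])]
212 [(270, [0.511, 0.039, 0.12]), (280, [0.518, 0.04, 0.126]), (290, [0.526, 0.035, 0.109])]
214 [(270, [0.511, 0.038, 0.124]), (280, [0.518, 0.04, 0.131]), (290, [0.526, 0.036, 0.115])]
216 [(270, [0.511, 0.038, 0.129]), (280, [0.518, 0.04, 0.136]), (290, [0.526, 0.036, 0.122])]
218 [(270, [0.511, 0.039, 0.135]), (280, [0.518, 0.04, 0.14]), (290, [0.525, 0.036, 0.128])]
220 [(270, [0.511, 0.039, 0.14]), (280, [0.518, 0.05, 0.175]), (290, [0.525, 0.036, 0.133])]
```

View pics/crop2.png

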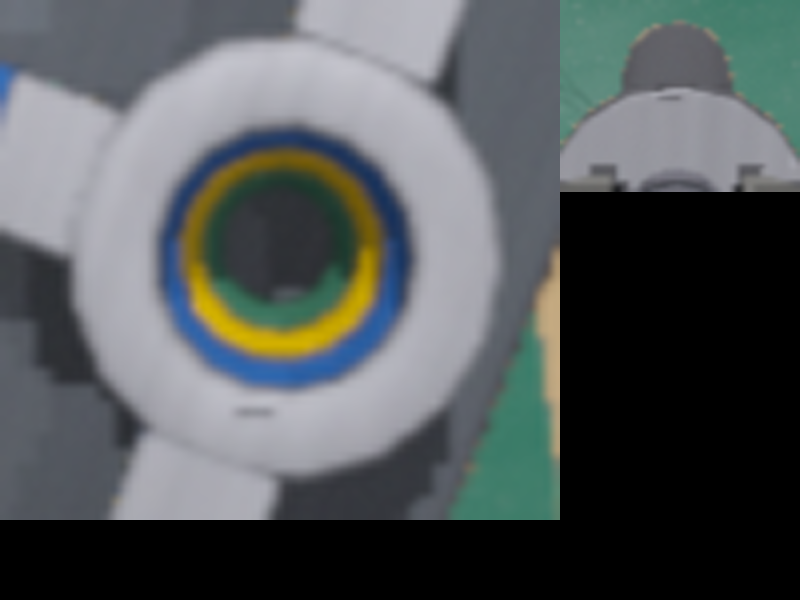

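```bash
cat >> h.py <<'E'
from scipy.optimize import least_squares
def cyl(im,d,c,u0,u1,v0,v1,zmin,zmax):
    P=cloud(c,d)[v0:v1,u0:u1].reshape(-1,3);k=(P[:,2]>zmin)&(P[:,2]<zmax);q=P[k]
    f=lambda p:np.hypot(q[:,0]-p[0]-p[3]*(q[:,2]-zmin),q[:,1]-p[1]-p[4]*(q[:,2]-zmin))-p[2]
    r=least_squares(f,[q[:,0].mean(),q[:,1].mean()-.01,.011,0,0],loss='soft_l1',f_scale=.0005)
    return r.x,len(q),np.std(r.fun)
E
python3 - <<'E'
from h import *
im,d,c=load('w2');P=cloud(c,d)
s=env.state();
print('shank',cyl(im,d,c,264,296,204,221,.1085,.145))
# silhouette edges of shank per row
hsv=cv2.cvtColor(im,cv2.COLOR_RGB2HSV)
for v in(214,216,218,220):print(v,np.where((hsv[v,255:305,1]<60)&(d[v,255:305]<.28))[0][[0,-1]]+255, d[v,280])
print('ring px->',atz(c,285.1,131.7,.075))
m=(abs(P[...,2]-.075)<.004);m[:95]=0;m[170:]=0;m[:,:255]=0;m[:,315:]=0
print('ring z',np.median(P[m][:,2]),m.sum())
# outer circle: count points within annulus: fit bore hole from depth mask
q=P[m]
best=max(((np.sum((np.hypot(q[:,0]-x,q[:,1]-y)<.023)&(np.hypot(q[:,0]-x,q[:,1]-y)>.0135)),x,y) for x in np.arange(.51,.53,.0005) for y in np.arange(.095,.125,.0005)))
print(best)
E
```

```text
shank (array([ 5.16925568e-01,  2.96468259e-02,  1.06999915e-02,  2.86375699e-03,
       -8.27160962e-05]), 319, np.float64(0.0002085982090358704))
214 [266 291] 0.22675167
216 [266 291] 0.2216104
218 [265 292] 0.21783279
220 [265 292] 0.18107386
ring px-> [[0.52256794 0.09539225 0.075     ]]
ring z 0.07442875643996144 2132
(np.int64(1532), np.float64(0.5219999999999987), np.float64(0.095))
```

Request:
{"name": "play_rows", "arguments": {
  "commands": [
    {"linear": [0.07, 0.006, 0], "twist": [0, 0, 0]},
    {"linear": [0.16, 0.013, 0], "twist": [0, 0, 0]},
    {"linear": [0.2193, 0.018, 0], "twist": [0, 0, 0]},
    {"linear": [0.2193, 0.018, 0.035], "twist": [0, 0, 0]},
    {"linear": [0.2193, 0.018, 0.067], "twist": [0, 0, 0]},
    {"linear": [0.2193, 0.018, 0.067], "twist": [0, 0, 0]},
    {"linear": [0.2193, 0.018, 0.067], "twist": [0, 0, 0]},
    {"linear": [0.2193, 0.018, 0.067], "twist": [0, 0, 0]}
  ]
}}

```text
clock: 5.35
tcp_pos: [0.5225, 0.0958, 0.1622]
ee_rot: [0.708, 0.707, 0.0, 0.0]
ft_force: [-1.0, 0.6, -1.9]
opening: 0.0155
grip_force: 25.0
```

```bash
python3 - <<'E'
from h import *
s=env.state();print(s['tcp_pos'],s['clock'],s['ft_force'],s['opening'])
im,d,c=snap('wrist','w3');P=cloud(c,d)
snap('side','s3')
print('shank',cyl(im,d,c,264,296,204,221,.088,.12))
a=cv2.resize(im[165:245,230:330],None,fx=7,fy=7,interpolation=cv2.INTER_CUBIC)
cv2.imwrite('pics/crop3.png',a[:,:,::-1])
E
```

```text
[0.52254354 0.09581334 0.16219588] 5.35 [-1.01670545  0.6014253  -1.90485377] 0.015485646054928382
shank (array([ 0.52256039,  0.09602299,  0.01070541, -0.00144876,  0.00141201]), 293, np.float64(0.00019762805977103083))
```

View pics/crop3.png

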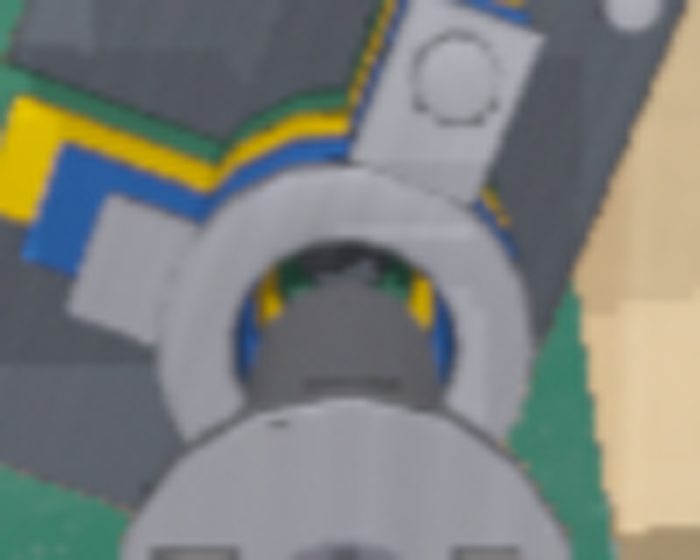

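```bash
python3 - <<'E'
from h import *
im,d,c=load('w3')
g=cv2.cvtColor(im,cv2.COLOR_RGB2GRAY);hsv=cv2.cvtColor(im,cv2.COLOR_RGB2HSV)
pu=lambda a:(np.array(a,float)+.5)/7-.5+np.array([230,165])
out=pu([(344,163),(157,345),(532,345)]);bor=pu([(346,240),(235,340),(457,340),(275,270),(415,270)])
th=np.linspace(0,2*np.pi,721)
def model(x,y,z,r): return proj(c,np.c_[x+r*np.cos(th),y+r*np.sin(th),np.full_like(th,z)])
def res(p,z):
    R_=[]
    for pts,r in((out,.023),(bor,.0135)):
        m=model(p[0],p[1],z,r)
        poly=m.astype(np.float32)
        R_+=[cv2.pointPolygonTest(poly.reshape(-1,1,2),tuple(map(float,q)),True) for q in pts]
    return np.array(R_)
for z in(.073,.0745,.075,.076):
    r=least_squares(res,[.5225,.0955],args=(z,),diff_step=1e-4);print(z,r.x.round(5),r.fun.round(2))
# dense check: edge-based score of both rims over grid
G=cv2.GaussianBlur(g,(0,0),.7).astype(float);gx=cv2.Sobel(G,-1,1,0);gy=cv2.Sobel(G,-1,0,1);E=np.hypot(gx,gy)
def sc(x,y,z):
    s=0
    for r in(.023,.0135):
        m=model(x,y,z,r)[::4][10:80] # +y half
        s+=cv2.remap(E.astype(np.float32),m[:,:1].astype(np.float32),m[:,1:].astype(np.float32),1).sum()
    return s
for z in(.0745,.075): print(max((sc(x,y,z),x,y) for x in np.arange(.5195,.5255,.00025) for y in np.arange(.092,.099,.00025)))
E
```

```text
0.073 [0.52287 0.09449] [-0.23  0.44  0.64 -0.44  0.21 -0.01  0.37  0.41]
0.0745 [0.52288 0.09483] [-0.21  0.59  0.8  -0.49  0.29  0.07  0.36  0.4 ]
0.075 [0.52288 0.09494] [-0.2   0.64  0.85 -0.5   0.32  0.09  0.35  0.39]
0.076 [0.52288 0.09517] [-0.19  0.75  0.95 -0.53  0.37  0.15  0.34  0.38]
(np.float32(23127.68), np.float64(0.5227499999999996), np.float64(0.095))
(np.float32(23171.408), np.float64(0.5227499999999996), np.float64(0.09525))
```

Request:
{"name": "play_rows", "arguments": {
  "commands": [
    {"linear": [-0.0027, 0.0007, 0], "twist": [0, 0, 0]},
    {"linear": [-0.0027, 0.0007, 0.01], "twist": [0, 0, 0]},
    {"linear": [-0.0027, 0.0007, 0.02], "twist": [0, 0, 0]},
    {"linear": [-0.0027, 0.0007, 0.03], "twist": [0, 0, 0]},
    {"linear": [-0.0027, 0.0007, 0.036], "twist": [0, 0, 0]},
    {"linear": [-0.0027, 0.0007, 0.042], "twist": [0, 0, 0]},
    {"linear": [-0.0027, 0.0007, 0.047], "twist": [0, 0, 0]},
    {"linear": [-0.0027, 0.0007, 0.047], "twist": [0, 0, 0]},
    {"linear": [-0.0027, 0.0007, 0.047], "twist": [0, 0, 0]}
  ]
}}

```text
clock: 6.35
tcp_pos: [0.5226, 0.0958, 0.148]
ee_rot: [0.707, 0.707, -0.0, -0.0]
ft_force: [-0.4, 0.5, -2.4]
opening: 0.0153
grip_force: 25.0
```

```bash
python3 - <<'E'
from h import *
for i in range(6):
    im,d,c=snap('wrist','w4' if i==0 else None);s=env.state();x,n,sd=cyl(im,d,c,264,296,204,221,.092,.11)
    print(np.round(s['tcp_pos'],5),np.round(s['ft_force'],2),x[:3].round(5),n)
E
```

```text
[0.52271 0.09574 0.14805] [ 0.5   0.43 -1.72] [0.52268 0.09606 0.01065] 154
[0.52272 0.09575 0.14808] [ 0.82  0.02 -1.58] [0.52262 0.09607 0.01059] 153
[0.52271 0.09575 0.14806] [-0.03 -0.05 -2.39] [0.52278 0.09612 0.01056] 155
[0.52273 0.09573 0.14808] [-0.27 -0.42 -1.76] [0.5227  0.09598 0.01066] 154
[0.52273 0.09572 0.14807] [ 0.23  0.11 -2.38] [0.52277 0.09603 0.01066] 152
[0.52271 0.09576 0.14808] [ 0.13  0.37 -2.57] [0.52271 0.09614 0.01058] 154
```

Request:
{"name": "play_rows", "arguments": {
  "commands": [
    {"linear": [-0.0027, 0, 0], "twist": [0, 0, 0]},
    {"linear": [-0.0027, 0, 0], "twist": [0, 0, 0]},
    {"linear": [-0.0027, 0, 0], "twist": [0, 0, 0]}
  ]
}}

```text
clock: 6.95
tcp_pos: [0.5226, 0.0949, 0.1479]
ee_rot: [0.707, 0.707, 0.0, -0.0]
ft_force: [-0.0, -0.2, -2.1]
opening: 0.0152
grip_force: 25.0
```

Request:
{"name": "play_rows", "arguments": {
  "commands": [
    {"linear": [0, 0, 0.01], "twist": [0, 0, 0]},
    {"linear": [0, 0, 0.02], "twist": [0, 0, 0]},
    {"linear": [0, 0, 0.03], "twist": [0, 0, 0]},
    {"linear": [0, 0, 0.036], "twist": [0, 0, 0]},
    {"linear": [0, 0, 0.042], "twist": [0, 0, 0]},
    {"linear": [0, 0, 0.045], "twist": [0, 0, 0]},
    {"linear": [0, 0, 0.045], "twist": [0, 0, 0]}
  ]
}}

```text
clock: 7.65
tcp_pos: [0.5225, 0.0949, 0.1343]
ee_rot: [0.707, 0.707, -0.0, -0.0]
ft_force: [-0.1, -0.3, -0.9]
opening: 0.0158
grip_force: 25.0
```

Request:
{"name": "play_rows", "arguments": {
  "commands": [
    {"linear": [0, 0, 0.004], "twist": [0, 0, 0]},
    {"linear": [0, 0, 0.008], "twist": [0, 0, 0]},
    {"linear": [0, 0, 0.012], "twist": [0, 0, 0]},
    {"linear": [0, 0, 0.012], "twist": [0, 0, 0]}
  ]
}}

```text
clock: 8.05
tcp_pos: [0.5225, 0.0949, 0.1306]
ee_rot: [0.707, 0.707, -0.0, -0.0]
ft_force: [0.2, 0.1, -1.2]
opening: 0.015
grip_force: 25.0
```

Past the blue ring (foot about 54 mm) without any force. On towards yellow.

Request:
{"name": "play_rows", "arguments": {
  "commands": [
    {"linear": [0, 0, 0.008], "twist": [0, 0, 0]},
    {"linear": [0, 0, 0.016], "twist": [0, 0, 0]},
    {"linear": [0, 0, 0.024], "twist": [0, 0, 0]},
    {"linear": [0, 0, 0.029], "twist": [0, 0, 0]},
    {"linear": [0, 0, 0.031], "twist": [0, 0, 0]},
    {"linear": [0, 0, 0.031], "twist": [0, 0, 0]}
  ]
}}

```text
clock: 8.65
tcp_pos: [0.5225, 0.0949, 0.1214]
ee_rot: [0.707, 0.707, -0.0, -0.0]
ft_force: [-0.6, 1.0, -1.8]
opening: 0.0153
grip_force: 25.0
```

Request:
{"name": "play_rows", "arguments": {
  "commands": [
    {"linear": [0, 0, 0.002], "twist": [0, 0, 0]},
    {"linear": [0, 0, 0.004], "twist": [0, 0, 0]},
    {"linear": [0, 0, 0.004], "twist": [0, 0, 0]}
  ]
}}

```text
clock: 8.95
tcp_pos: [0.5226, 0.0949, 0.1203]
ee_rot: [0.707, 0.707, -0.0, -0.0]
ft_force: [-0.3, -0.1, -1.1]
opening: 0.0154
grip_force: 25.0
```

Request:
{"name": "play_rows", "arguments": {
  "commands": [
    {"linear": [0, 0, 0.0015], "twist": [0, 0, 0]},
    {"linear": [0, 0, 0.003], "twist": [0, 0, 0]},
    {"linear": [0, 0, 0.003], "twist": [0, 0, 0]}
  ]
}}

```text
clock: 9.25
tcp_pos: [0.5227, 0.095, 0.1196]
ee_rot: [0.707, 0.707, 0.0, 0.0]
ft_force: [-0.3, 0.1, -0.4]
opening: 0.0156
grip_force: 25.0
```

Request:
{"name": "play_rows", "arguments": {
  "commands": [
    {"linear": [0, 0, 0.001], "twist": [0, 0, 0]},
    {"linear": [0, 0, 0.002], "twist": [0, 0, 0]},
    {"linear": [0, 0, 0.002], "twist": [0, 0, 0]}
  ]
}}

```text
clock: 9.55
tcp_pos: [0.523, 0.095, 0.1196]
ee_rot: [0.707, 0.707, 0.0, 0.0]
ft_force: [-1.8, 0.0, 4.8]
opening: 0.0156
grip_force: 25.0
```

Request:
{"name": "play_rows", "arguments": {
  "commands": [
    {"linear": [0, 0, 0], "twist": [0, 0, 0]},
    {"linear": [0, 0, 0], "twist": [0, 0, 0]},
    {"linear": [0, 0, 0], "twist": [0, 0, 0]},
    {"linear": [0, 0, 0], "twist": [0, 0, 0]},
    {"linear": [0, 0, 0], "twist": [0, 0, 0]},
    {"linear": [0, 0, 0], "twist": [0, 0, 0]},
    {"linear": [0, 0, 0], "twist": [0, 0, 0]}
  ]
}}

```text
clock: 10.25
tcp_pos: [0.523, 0.095, 0.1196]
ee_rot: [0.707, 0.707, 0.0, 0.0]
ft_force: [-1.0, -0.8, 5.0]
opening: 0.0154
grip_force: 25.0
```

Request:
{"name": "play_rows", "arguments": {
  "commands": [
    {"linear": [0, 0, -0.02], "twist": [0, 0, 0]},
    {"linear": [0, 0, -0.06], "twist": [0, 0, 0]},
    {"linear": [0, 0, -0.12], "twist": [0, 0, 0]},
    {"linear": [0, 0, -0.18], "twist": [0, 0, 0]},
    {"linear": [0, 0, -0.22], "twist": [0, 0, 0]},
    {"linear": [0.06, -0.03, -0.22], "twist": [0, 0, 0]},
    {"linear": [0.15, -0.09, -0.22], "twist": [0, 0, 0]},
    {"linear": [0.22, -0.137, -0.22], "twist": [0, 0, 0]},
    {"linear": [0.25, -0.137, -0.22], "twist": [0, 0, 0]},
    {"linear": [0.25, -0.137, -0.22], "twist": [0, 0, 0]},
    {"linear": [0.25, -0.137, -0.22], "twist": [0, 0, 0]}
  ]
}}

```text
clock: 11.35
tcp_pos: [0.482, 0.1695, 0.185]
ee_rot: [0.707, 0.707, -0.0, 0.0]
ft_force: [-0.1, -0.4, -2.3]
opening: 0.0157
grip_force: 25.0
```

```bash
python3 - <<'E'
from h import *
im,d,c=snap('wrist','w5');s=env.state();P=cloud(c,d)
print(s['tcp_pos'],s['ft_force'],cyl(im,d,c,264,296,204,221,.111,.14))
hsv=cv2.cvtColor(im,cv2.COLOR_RGB2HSV)
m=(hsv[...,0]>20)&(hsv[...,0]<34)&(hsv[...,1]>150)&(hsv[...,2]>90)&(P[...,2]>.05)&(P[...,2]<.085)
q=P[m];print(m.sum(),np.median(q,0),q.min(0),q.max(0),np.argwhere(m).min(0),np.argwhere(m).max(0),np.percentile(q[:,2],[50,80,95]))
E
```

```text
[0.48206251 0.1692702  0.18491076] [ 0.20051773  0.37394744 -1.50748586] (array([4.81999635e-01, 1.69728832e-01, 1.07032488e-02, 9.37261515e-05,
       1.04208511e-03]), 271, np.float64(0.00018005401177702374))
1963 [0.47817044 0.23747054 0.0774855 ] [0.4555398  0.13363406 0.05165467] [0.52835278 0.26067686 0.08007465] [100 247] [236 325] [0.0774855  0.07811091 0.07866728]
```

View pics/w5.png

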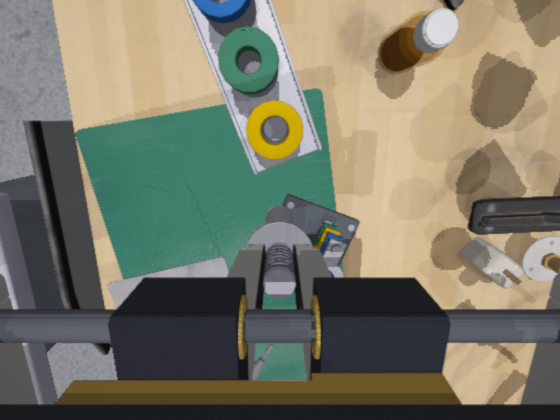

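```bash
cat >> h.py <<'E'
def rim(im,d,c,z0,v1=200,ro=.024,ri=.012):
    P=cloud(c,d);hsv=cv2.cvtColor(im,cv2.COLOR_RGB2HSV)
    m=(hsv[...,0]>20)&(hsv[...,0]<34)&(hsv[...,1]>130)&(hsv[...,2]>80)&(abs(P[...,2]-z0)<.004);m[v1:]=0
    v,u=np.nonzero(m);q=atz(c,u,v,z0)
    cnt,_=cv2.findContours(m.astype(np.uint8),cv2.RETR_EXTERNAL,cv2.CHAIN_APPROX_NONE)
    k=max(cnt,key=len)[:,0];e=atz(c,k[:,0],k[:,1],z0)
    f=lambda p:np.hypot(e[:,0]-p[0],e[:,1]-p[1])-p[2]
    r=least_squares(f,[*q.mean(0)[:2],ro],loss='soft_l1',f_scale=.0005)
    return r.x,m.sum(),q.mean(0)
E
python3 - <<'E'
from h import *
im,d,c=load('w5')
print(rim(im,d,c,.078))
E
```

```text
(array([0.47840437, 0.23675771, 0.02327108]), np.int64(1952), array([0.4784807 , 0.23722202, 0.078     ]))
```

Request:
{"name": "play_rows", "arguments": {
  "commands": [
    {"linear": [0.07, -0.005, 0], "twist": [0, 0, 0]},
    {"linear": [0.16, -0.012, 0], "twist": [0, 0, 0]},
    {"linear": [0.225, -0.012, 0], "twist": [0, 0, 0]},
    {"linear": [0.225, -0.012, 0.035], "twist": [0, 0, 0]},
    {"linear": [0.225, -0.012, 0.06], "twist": [0, 0, 0]},
    {"linear": [0.225, -0.012, 0.06], "twist": [0, 0, 0]},
    {"linear": [0.225, -0.012, 0.06], "twist": [0, 0, 0]},
    {"linear": [0.225, -0.012, 0.06], "twist": [0, 0, 0]}
  ]
}}

```text
clock: 12.2
tcp_pos: [0.4783, 0.2368, 0.1671]
ee_rot: [0.708, 0.707, 0.0, 0.0]
ft_force: [-0.4, -0.0, -1.3]
opening: 0.0152
grip_force: 25.0
```

```bash
python3 - <<'E'
from h import *
im,d,c=snap('wrist','w6');s=env.state();P=cloud(c,d)
print(s['tcp_pos'],s['ft_force'],cyl(im,d,c,264,296,204,221,.092,.12)[0])
g=cv2.cvtColor(im,cv2.COLOR_RGB2GRAY).astype(np.float32)
G=cv2.GaussianBlur(im,(0,0),.7).astype(np.float32);E=sum(np.hypot(cv2.Sobel(G[...,k],-1,1,0),cv2.Sobel(G[...,k],-1,0,1)) for k in range(3))
th=np.radians(np.arange(10,171,2))
def sc(x,y,z):
    t=0
    for r in(.024,.012):
        a=th if r>.02 else np.radians(np.arange(30,151,2))
        m=proj(c,np.c_[x+r*np.cos(a),y+r*np.sin(a),np.full_like(a,z)]).astype(np.float32)
        t+=cv2.remap(E,m[:,:1],m[:,1:],1).mean()
    return t
for z in(.077,.078,.079): print(z,max((sc(x,y,z),x,y) for x in np.arange(.4745,.4825,.00025) for y in np.arange(.233,.241,.00025)))
q=P[150:215,240:320];k=abs(q[...,2]-.078)<.003;print(np.median(q[k],0))
cv2.imwrite('pics/crop6.png',cv2.resize(im[165:245,230:330],None,fx=7,fy=7,interpolation=cv2.INTER_CUBIC)[:,:,::-1])
E
```

```text
[0.47832963 0.2369584  0.16721397] [ 0.72833855 -0.07853099 -2.88029479] [ 0.47822785  0.2370356   0.0106794   0.00155847 -0.00166826]
0.077 (np.float32(1131.8198), np.float64(0.47849999999999954), np.float64(0.23700000000000002))
0.078 (np.float32(1130.626), np.float64(0.47849999999999954), np.float64(0.23725000000000002))
0.079 (np.float32(1128.9052), np.float64(0.47849999999999954), np.float64(0.23750000000000002))
[0.46960968 0.25748886 0.07753359]
```

View pics/crop6.png

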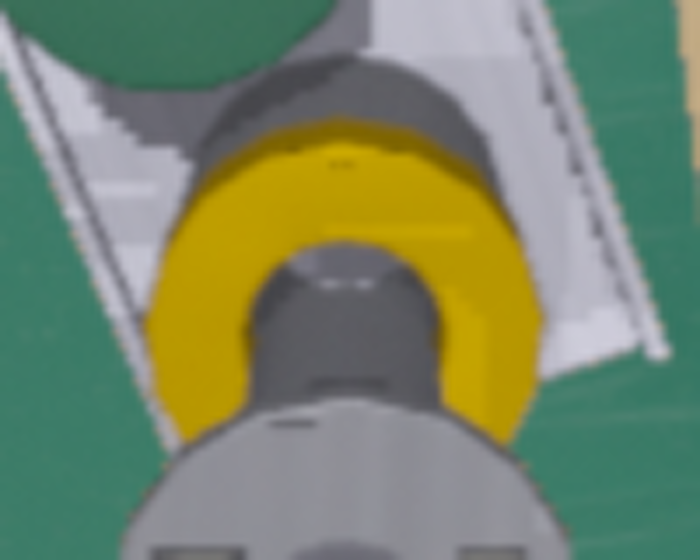

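Request:
{"name": "play_rows", "arguments": {
  "commands": [
    {"linear": [0.0005, 0.001, 0.013], "twist": [0, 0, 0]},
    {"linear": [0.0005, 0.001, 0.026], "twist": [0, 0, 0]},
    {"linear": [0.0005, 0.001, 0.036], "twist": [0, 0, 0]},
    {"linear": [0.0005, 0.001, 0.042], "twist": [0, 0, 0]},
    {"linear": [0.0005, 0.001, 0.047], "twist": [0, 0, 0]},
    {"linear": [0.0005, 0.001, 0.052], "twist": [0, 0, 0]},
    {"linear": [0.0005, 0.001, 0.052], "twist": [0, 0, 0]}
  ]
}}

```text
clock: 12.95
tcp_pos: [0.4782, 0.2376, 0.151]
ee_rot: [0.707, 0.707, -0.0, -0.0]
ft_force: [-0.0, -0.1, -1.8]
opening: 0.0154
grip_force: 25.0
```

Request:
{"name": "play_rows", "arguments": {
  "commands": [
    {"linear": [0, 0, 0.012], "twist": [0, 0, 0]},
    {"linear": [0, 0, 0.024], "twist": [0, 0, 0]},
    {"linear": [0, 0, 0.036], "twist": [0, 0, 0]},
    {"linear": [0, 0, 0.05], "twist": [0, 0, 0]},
    {"linear": [0, 0, 0.065], "twist": [0, 0, 0]},
    {"linear": [0, 0, 0.08], "twist": [0, 0, 0]},
    {"linear": [0, 0, 0.08], "twist": [0, 0, 0]}
  ]
}}

```text
clock: 13.65
tcp_pos: [0.4777, 0.2374, 0.1262]
ee_rot: [0.707, 0.707, -0.001, -0.0]
ft_force: [-0.5, 0.9, -2.7]
opening: 0.0153
grip_force: 25.0
```

Request:
{"name": "play_rows", "arguments": {
  "commands": [
    {"linear": [0, 0, 0.015], "twist": [0, 0, 0]},
    {"linear": [0, 0, 0.03], "twist": [0, 0, 0]},
    {"linear": [0, 0, 0.045], "twist": [0, 0, 0]},
    {"linear": [0, 0, 0.06], "twist": [0, 0, 0]},
    {"linear": [0, 0, 0.075], "twist": [0, 0, 0]},
    {"linear": [0, 0, 0.09], "twist": [0, 0, 0]},
    {"linear": [0, 0, 0.1], "twist": [0, 0, 0]},
    {"linear": [0, 0, 0.105], "twist": [0, 0, 0]},
    {"linear": [0, 0, 0.105], "twist": [0, 0, 0]}
  ]
}}

```text
clock: 14.55
tcp_pos: [0.4781, 0.2376, 0.0955]
ee_rot: [0.707, 0.707, -0.0, -0.0]
ft_force: [-0.2, -0.3, -1.9]
opening: 0.0155
grip_force: 25.0
```

Collar about 7 mm above the rim; lower gently.

Request:
{"name": "play_rows", "arguments": {
  "commands": [
    {"linear": [0, 0, 0.005], "twist": [0, 0, 0]},
    {"linear": [0, 0, 0.01], "twist": [0, 0, 0]},
    {"linear": [0, 0, 0.015], "twist": [0, 0, 0]},
    {"linear": [0, 0, 0.018], "twist": [0, 0, 0]},
    {"linear": [0, 0, 0.018], "twist": [0, 0, 0]}
  ]
}}

```text
clock: 15.05
tcp_pos: [0.4781, 0.2375, 0.0901]
ee_rot: [0.707, 0.707, -0.0, -0.0]
ft_force: [-0.2, -0.3, -2.0]
opening: 0.0155
grip_force: 25.0
```

Request:
{"name": "play_rows", "arguments": {
  "commands": [
    {"linear": [0, 0, 0.0015], "twist": [0, 0, 0]},
    {"linear": [0, 0, 0.003], "twist": [0, 0, 0]},
    {"linear": [0, 0, 0.003], "twist": [0, 0, 0]}
  ]
}}

```text
clock: 15.35
tcp_pos: [0.4783, 0.2376, 0.0894]
ee_rot: [0.707, 0.707, -0.0, -0.0]
ft_force: [0.2, -0.4, -2.2]
opening: 0.0157
grip_force: 25.0
```

Request:
{"name": "play_rows", "arguments": {
  "commands": [
    {"linear": [0, 0, 0.001], "twist": [0, 0, 0]},
    {"linear": [0, 0, 0.002], "twist": [0, 0, 0]},
    {"linear": [0, 0, 0.002], "twist": [0, 0, 0]}
  ]
}}

```text
clock: 15.65
tcp_pos: [0.4783, 0.2376, 0.0888]
ee_rot: [0.707, 0.707, -0.0, -0.0]
ft_force: [-0.5, 0.0, -2.3]
opening: 0.0153
grip_force: 25.0
```

Request:
{"name": "play_rows", "arguments": {
  "commands": [
    {"linear": [0, 0, 0.001], "twist": [0, 0, 0]},
    {"linear": [0, 0, 0.002], "twist": [0, 0, 0]},
    {"linear": [0, 0, 0.002], "twist": [0, 0, 0]}
  ]
}}

```text
clock: 15.95
tcp_pos: [0.4783, 0.2376, 0.0886]
ee_rot: [0.707, 0.707, 0.0, 0.0]
ft_force: [-3.5, -0.9, 3.7]
opening: 0.0159
grip_force: 25.0
```

Request:
{"name": "play_rows", "arguments": {
  "commands": [
    {"linear": [0, 0, 0], "twist": [0, 0, 0]},
    {"linear": [0, 0, 0], "twist": [0, 0, 0]},
    {"linear": [0, 0, 0], "twist": [0, 0, 0]},
    {"linear": [0, 0, 0], "twist": [0, 0, 0]},
    {"linear": [0, 0, 0], "twist": [0, 0, 0]}
  ],
  "fingers": 0.5
}}

```text
clock: 16.45
tcp_pos: [0.4783, 0.2376, 0.0882]
ee_rot: [0.707, 0.707, 0.0, -0.0]
ft_force: [0.4, -0.8, -0.3]
opening: 0.0455
grip_force: 0.0
```

Request:
{"name": "play_rows", "arguments": {
  "commands": [
    {"linear": [0, 0, -0.05], "twist": [0, 0, 0]},
    {"linear": [0, 0, -0.15], "twist": [0, 0, 0]},
    {"linear": [0, 0, -0.28], "twist": [0, 0, 0]},
    {"linear": [-0.1, 0, -0.4], "twist": [0, 0, 0]},
    {"linear": [-0.2, 0, -0.4], "twist": [0, 0, 0]},
    {"linear": [-0.25, 0, -0.4], "twist": [0, 0, 0]},
    {"linear": [-0.25, 0, -0.4], "twist": [0, 0, 0]},
    {"linear": [-0.25, 0, -0.4], "twist": [0, 0, 0]}
  ]
}}

```text
clock: 17.25
tcp_pos: [0.4777, 0.1628, 0.2075]
ee_rot: [0.708, 0.707, -0.0, -0.001]
ft_force: [-0.1, 0.7, -0.2]
opening: 0.0465
grip_force: 0.0
```

```bash
python3 - <<'E'
from h import *
im,d,c=snap('wrist','w7');s=env.state();P=cloud(c,d)
print(s['tcp_pos'],s['ft_force'],s['opening'])
m=(np.hypot(P[...,0]-.4785,P[...,1]-.2375)<.035)
t=P[m&(P[...,2]>.113)];w=P[m&(abs(P[...,2]-.083)<.003)]
print('top',t.mean(0),len(t),'collar',np.median(w,0),(np.percentile(w,1,0)+np.percentile(w,99,0))/2)
cv2.imwrite('pics/w7c.png',cv2.resize(im[60:200,180:380],None,fx=3,fy=3)[:,:,::-1])
E
```

```text
[0.47765931 0.16310304 0.20738221] [-0.50723147 -0.67498968  0.04869269] 0.04647450707229044
top [0.47834544 0.23878795 0.30276482] 1252 collar [0.47797397 0.23902297 0.08256923] [0.47799313 0.23781617 0.08263777]
```

View pics/w7c.png

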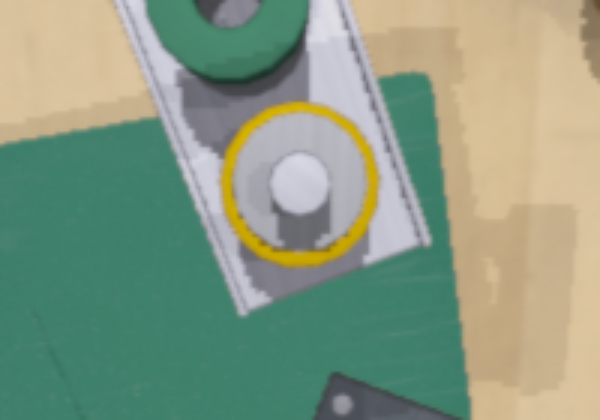

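The collar sits flush and centred on the yellow rim: its top reads 82.6 mm against the 83 mm expected. The robot is clear of everything, so I'm handing in.

```bash
python3 -c "
from rig import env
print(env.sign_off())"
```

```text
the job is handed in; nothing more can be done
None
```

The plunger from the white-dot bore measured 22 mm and came to rest on the yellow ring under about 7 N. It now hangs fully home in the yellow barrel, and the job is handed in; the sign-off gave no verdict.

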